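# Slide a loaded bottle crate home into its bench dock

## Task

Push the loaded bottle crate across the bench into the metal bench dock until it stands fully home: square between the side rails, with its far wall flush against the back stop. Push it low, in the lower half of its walls, with the fingertips or the outside of the fingers so that it slides and does not tip; do not grip, lift or carry it, leave the jar and the beaker beside the dock alone, do not ram the dock, and move the hand clear at the end.

Things in the scene. Friction and masses are not known exactly. Their poses are not given: they have to be found in the camera images.
- crate: Loose grey open crate, x 116 by y 156 mm, vertical 4 mm walls from 12 to 78 mm above the bench, on an inset foot 64 by 120 mm; hand slots in the short end walls. About 1 kg loaded; slides at 4 to 8 N, can tip if pushed near the rim. Origin: centre of its underside, z up. Starts 140 to 160 mm before the dock's origin, up to 70 mm off its centre line, turned up to 0.25 rad to it.
- crate_load (a point): Point on the crate's centre line 100 mm above the bench, midway between its two reagent bottles (clear with blue cap, amber with black cap), which are fixed in the crate 37 mm either side of its middle along y. They rise to 159 mm and stand 26 mm inside the outer faces of the long walls and 11 mm inside those of the end walls.
- dock: Fixed U-shaped smooth, slippery metal dock, 30 mm tall, open towards the robot. Origin: on the bench, where the crate's origin is when home, axes then alike; x points in (away from the robot), y left, z up. Back stop face at x = +58 mm. Rails' inner faces at y = +/-88 mm (86 at the throat: 8 mm play each side) from the stop to x = -5 mm, then flaring as a funnel to y = +/-109 mm at x = -50 mm.
- sample_jar: Bystander: sample jar with a red screw lid, 62 mm across, 120 mm tall, standing to the left of the dock. Origin: centre of its underside.
- beaker: Bystander: small clear beaker, 50 mm across, 56 mm tall, standing to the right of the dock. Origin: centre of its underside.
Mind the look-alikes: they are no part of the job. There is more than one size of the crate; the one meant has the size given above.

How it is judged:
By the outcome, as a careful person would: the job done as asked, in the order asked, and still so for the second after the job is handed in, with the robot touching nothing.
It also fails if it takes over 48 s, if anything falls off the work surface, if the arm or the gripper's body presses on something with over 40 N, if the wrist force passes 120 N, or if a joint passes its speed limit or range.

## Robot

A 6-joint arm with a two-finger parallel gripper is mounted at the origin on a cart in front of the work surface, level with it; the furniture and walls round the work are solid. World frame = base frame: x ahead of the robot, y to its left, z up, the work surface at z = 0. Lengths are in m, angles in degrees, forces in N, time in s.
With the tool pointing down it reaches from about 0.275 to 0.725 m from the base axis. Payload 5.6 kg.
Tool frame: the origin (TCP) lies between the finger pads, 19 mm behind the fingertips; this is the grasp point; z points along the fingers, y is the line along which they close (so a half turn about z gives the same grasp; the last joint's range is limited). The gripper opens to 85 mm and grips with 20 to 120 N. Pads are 22 mm wide; open, the fingers measure 114 mm over their backs; the gripper's body (76 mm by 85 mm) begins 54 mm behind the grasp point. The pads swing forward as they close: fully open they stand 13 mm farther back than shut.
Start: joints at [-57.376, 14.616, 6.199, 0, -81.583, -16.306], TCP at [0.155, -0.528, 0.25] pointing down, gripper open.
Joint ranges: [-168.99, 168.99], [-69.2, 112.95], [-62.41, 85.93], [-164.36, 98.24], [-168.68, -3.75], [-174.98, 174.98]. Speed limits (degrees/s): [147.25, 147.25, 180, 180, 180, 180].

## Interface

Orientations are given as a 3x3 rotation matrix whose columns are the frame's x, y, z axes.
In Python, from cell import get_state, capture, camera_model, finish_job gives the robot as it stands.
- The arm moves only by the tool drive_tool, never from a script. Its argument "rows" is one flat list of numbers, 6 for each row, row after row: the shift along the tool's x, y, z in m, then the turn, a rotation vector about the tool's x, y, z in rad. In form: [x, y, z, wx, wy, wz, x, y, z, wx, wy, wz, ...]. A call has 1 to 5 rows; each row shifts and turns the commanded pose from where the row before left it, along the tool's axes as they then stand; what a row does not reach is not made up. A row lasts 1/8 s, in which the tool goes at most 62.5 mm and 10.7 degrees, less where a joint would pass 70% of its speed; a pose out of reach is approached as far as the arm can. A call with a gripper value outside its range is refused whole. "fingers" is the opening, from -1 (shut) to 1 (fully open), set as the call begins (left out, the last holds). The fingers move at their own pace and stop on an object; "force" is the grip in N (left out, the last holds). Time passes only in rows, so rows that do not move let the fingers close. It gives the time, the measured TCP pose, the force, the opening and the grip force at its end, in the units of the state.
- get_state(): the state, without advancing time (a new reading comes with each control period).
- capture(name): name is "scene" or "top"; returns (picture, depth): 400x640x3 uint8, red, green, blue; 400x640 float32, m along the optical axis (not along the pixel's ray), 0 where there is no reading.
- camera_model(name): a dict with "fx", "fy", "cx", "cy" (pixels), "camera_from_world" (4x4, takes a point from world to camera coordinates). Camera axes: x right, y down, z forward; pixel columns grow to the right and rows downward; lengths in m; the calibration is good to about 2 mm. A picture is of the moment at which its call begins. camera_model takes no time and is no camera call.
- finish_job(): hands the job in; it is judged then, once.
The state is a dict: "time": time; "joint_positions": joint angles; "qd": joint speeds; "effort": joint torques, N m; "ee_pos": TCP position; "tool_rot": TCP orientation; "ft_force": force on the tool from outside, world axes, zero at the start; "wrist_torque": the same for the moment, N m; "gripper_width": opening from 0.0 (shut) to 1.0 (fully open); "grip_force": force on a finger pad.
Only numpy, scipy, OpenCV 4.12 (cv2) and the standard library are available. Lean on these libraries where they do the work, as an engineer would, in place of code of your own. Each camera call takes 0.05 s, during which the arm holds its last target. There are 200 camera calls.

## Working session

There is one attempt and no reset: what is moved stays moved. The work goes in short steps, Python scripts to look and compute and a tool call to move; the robot and the scene stay as the last step left them, time stands still between calls to the robot, and variables do not carry over. Pictures are saved under pics/ and viewed, at most 10 in all, crops included, and the job is handed in when it is done.

Besides the shell and the picture viewer there is one more tool, called after "Emit:" as name(argument=value, ...) on one line, values as JSON. drive_tool: Moves the arm, as the interface text tells. Its arguments: {"type":"object","properties":{"rows":{"type":"array"},"fingers":{"type":"number"},"force":{"type":"number"}},"required":["rows"]}

```bash
mkdir -p pics; ls; cat > h.py <<'E'
import numpy as np,cv2
from cell import *
def snap(n,tag):
    im,d=capture(n); cv2.imwrite(f'pics/{tag}.png',im[:,:,::-1]); np.save(f'pics/{tag}.npy',d); return im,d
def world(n,d):
    m=camera_model(n); v,u=np.mgrid[:400,:640]
    P=np.stack([(u-m['cx'])/m['fx']*d,(v-m['cy'])/m['fy']*d,d,np.ones_like(d)],-1)
    return (P@np.linalg.inv(m['camera_from_world']).T)[...,:3]
E
python3 - <<'E'
from h import *
s=get_state(); print(s['time'],s['ee_pos'],np.round(s['tool_rot'],3),s['gripper_width'])
for n in('scene','top'):
    im,d=snap(n,n+'0'); print(n,np.round(np.linalg.inv(camera_model(n)['camera_from_world']),3))
E
```

```text
pics
0.0 [ 0.15446468 -0.52738404  0.24910531] [[-0.96  -0.281 -0.001]
 [-0.281  0.96   0.002]
 [ 0.     0.002 -1.   ]] 0.9990002989538768
scene [[-0.709 -0.42   0.567 -0.085]
 [-0.705  0.435 -0.56   0.495]
 [-0.012 -0.797 -0.604  0.779]
 [ 0.     0.     0.     1.   ]]
top [[-0.017 -0.999  0.049  0.545]
 [-1.     0.017  0.008 -0.161]
 [-0.009 -0.049 -0.999  0.946]
 [ 0.     0.     0.     1.   ]]
```

View pics/top0.png

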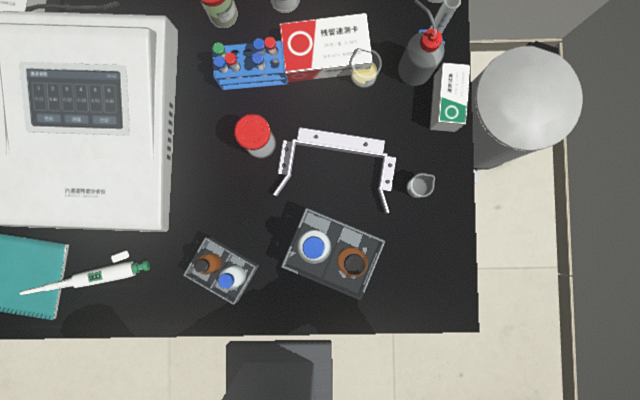

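View pics/scene0.png

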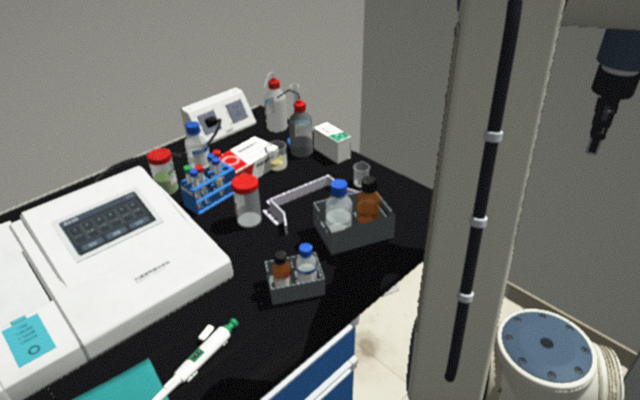

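The top view shows the target crate (large) at about pixel (333,252), the small look-alike at (221,268), the dock at (280–390,130–210), the jar at (255,135) and the beaker at (420,185).

```bash
python3 - <<'E'
from h import *
d=np.load('pics/top0.npy'); W=world('top',d); im=cv2.imread('pics/top0.png')
def reg(u0,u1,v0,v1,z0,z1):
    w=W[v0:v1,u0:u1]; m=(w[...,2]>z0)&(w[...,2]<z1)&(d[v0:v1,u0:u1]>0); return w[m]
p=reg(272,395,195,310,.070,.086); print('crate rim',len(p),cv2.minAreaRect(p[:,:2].astype(np.float32)))
p=reg(270,400,120,218,.022,.037); print('dock',len(p),cv2.minAreaRect(p[:,:2].astype(np.float32)))
np.set_printoptions(precision=4,suppress=True)
p=reg(295,388,125,158,.022,.036); print('stop',cv2.minAreaRect(p[:,:2].astype(np.float32)), p[:,2].mean())
print(cv2.boxPoints(cv2.minAreaRect(p[:,:2].astype(np.float32))))
for n,r in dict(jar=(230,275,112,160),beak=(403,438,170,200),small=(180,260,230,308)).items():
    p=reg(*r,.03,.2); print(n,p.min(0),p.max(0))
cv2.imwrite('pics/top0c.png',cv2.resize(im[110:305,260:440],None,fx=3,fy=3,interpolation=cv2.INTER_CUBIC))
m=camera_model('top'); print(m['fx'],m['fy'],m['cx'],m['cy'])
E
```

```text
crate rim 719 ((0.5008105039596558, -0.17740745842456818), (0.15612328052520752, 0.11622674018144608), 66.46405029296875)
dock 558 ((0.6363803148269653, -0.1724078506231308), (0.24271662533283234, 0.14362084865570068), 79.82611083984375)
stop ((0.7021276950836182, -0.19625337421894073), (0.17850016057491302, 0.006965320557355881), 79.31611633300781) 0.027786451941701578
[[ 0.6822 -0.2833]
 [ 0.689  -0.2846]
 [ 0.7221 -0.1092]
 [ 0.7153 -0.1079]]
jar [ 0.6872 -0.0691  0.0306] [ 0.7499 -0.0086  0.1234]
beak [ 0.6038 -0.3688  0.0301] [ 0.6456 -0.3246  0.0587]
small [ 0.41   -0.0334  0.03  ] [0.5328 0.0996 0.1136]
478.78579924320564 478.78579924320564 319.24388323784893 206.1783768842357
```

View pics/top0c.png

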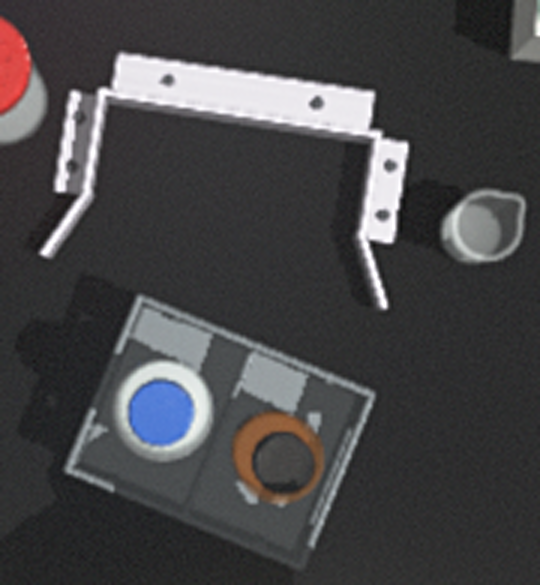

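The enlarged crop shows the dock's inner top corners at about (105,93) and (378,137), the throat at (90,195) and (362,235), and the crate's rim corners at (138,297), (373,395), (305,567) and (68,470).

```bash
cat >> h.py <<'E'
from scipy.spatial.transform import Rotation as R
np.set_printoptions(precision=4,suppress=True)
def pix(u,v,z,n='top'):
    m=camera_model(n); T=np.linalg.inv(m['camera_from_world'])
    r=T[:3,:3]@[(u-m['cx'])/m['fx'],(v-m['cy'])/m['fy'],1]; return T[:3,3]+r*(z-T[2,3])/r[2]
def goal(x,y,z,yaw,tilt):  # yaw of pushing direction, tilt: tips lead
    a,t=np.radians([yaw,tilt]); f=np.array([np.cos(a),np.sin(a),0])
    zz=np.array([0,0,-np.cos(t)])+np.sin(t)*f; yy=np.array([-np.sin(a),np.cos(a),0])
    return np.array([x,y,z]),np.c_[np.cross(yy,zz),yy,zz]
def delta(p0,R0,p1,R1,n):
    """n equal-ish rows: world-straight, tool-axis increments"""
    rv=R.from_matrix(R0.T@R1).as_rotvec(); out=[];Rc=R0
    for i in range(n):
        out.append(np.r_[Rc.T@((p1-p0)/n),rv/n]); Rc=Rc@R.from_rotvec(rv/n).as_matrix()
    return np.array(out)
E
python3 - <<'E'
from h import *
P=[pix(260+u/3,110+v/3,.03)[:2] for u,v in[(105,93),(378,137),(90,195),(362,235),(45,253),(383,305)]]
P=np.array(P);print(P)
bl,br,tl,tr=P[:4]; y=(bl-br); print('w',np.linalg.norm(y),'yaw',np.degrees(np.arctan2(y[1],y[0]))-90,np.linalg.norm(tl-tr))
for a,b in((tl,bl),(tr,br)): print('rail yaw',np.degrees(np.arctan2(*(b-a)[::-1])))
yaw=-10.5;f=np.array([np.cos(np.radians(yaw)),np.sin(np.radians(yaw))]);print('origin',(bl+br)/2-.058*f)
s=get_state();p0,R0=s['ee_pos'],s['tool_rot']
g=goal(.413,-.139,.15,-23.5,25)
print(delta(np.array(p0),np.array(R0),*g,10)[[0,9]]); print(delta(np.array(p0),np.array(R0),*g,10)[:,:3])
E
```

```text
[[ 0.7163 -0.1086]
 [ 0.6847 -0.2832]
 [ 0.6507 -0.0981]
 [ 0.6219 -0.2715]
 [ 0.6139 -0.0688]
 [ 0.577  -0.2839]]
w 0.17743138407884512 yaw -10.266343148681997 0.17581850380920208
rail yaw -9.123225335406456
rail yaw -10.540445713548163
origin [ 0.6435 -0.1854]
[[-0.0357  0.03    0.01    0.0153 -0.0419  0.0683]
 [-0.0069  0.0454  0.0129  0.0153 -0.0419  0.0683]]
[[-0.0357  0.03    0.01  ]
 [-0.0331  0.0325  0.0109]
 [-0.0304  0.0349  0.0117]
 [-0.0274  0.037   0.0124]
 [-0.0243  0.039   0.0129]
 [-0.021   0.0407  0.0132]
 [-0.0176  0.0423  0.0134]
 [-0.0141  0.0435  0.0134]
 [-0.0105  0.0446  0.0133]
 [-0.0069  0.0454  0.0129]]
```

Emit:
drive_tool(rows=[-0.0357,0.03,0.01,0.0153,-0.0419,0.0683,-0.0331,0.0325,0.0109,0.0153,-0.0419,0.0683,-0.0304,0.0349,0.0117,0.0153,-0.0419,0.0683,-0.0274,0.037,0.0124,0.0153,-0.0419,0.0683,-0.0243,0.039,0.0129,0.0153,-0.0419,0.0683], fingers=1)

```text
time: 0.72
ee_pos: [0.2843, -0.3324, 0.1997]
tool_rot: [[-0.974, 0.065, 0.215], [0.055, 0.997, -0.052], [-0.218, -0.039, -0.975]]
ft_force: [1.3, 0.2, 0.3]
gripper_width: 1.004
grip_force: 0.0
```

Emit:
drive_tool(rows=[-0.021,0.0407,0.0132,0.0153,-0.0419,0.0683,-0.0176,0.0423,0.0134,0.0153,-0.0419,0.0683,-0.0141,0.0435,0.0134,0.0153,-0.0419,0.0683,-0.0105,0.0446,0.0133,0.0153,-0.0419,0.0683,-0.0069,0.0454,0.0129,0.0153,-0.0419,0.0683])

```text
time: 1.35
ee_pos: [0.3975, -0.1637, 0.1554]
tool_rot: [[-0.855, 0.368, 0.366], [0.331, 0.93, -0.161], [-0.4, -0.016, -0.916]]
ft_force: [1.7, -0.8, 0.0]
gripper_width: 0.997
grip_force: 0.0
```

Emit:
drive_tool(rows=[0,0,0,0,0,0,0,0,0,0,0,0])

```text
time: 1.6
ee_pos: [0.397, -0.1652, 0.1556]
tool_rot: [[-0.856, 0.366, 0.364], [0.329, 0.93, -0.161], [-0.398, -0.018, -0.917]]
ft_force: [-0.3, -1.5, -0.3]
gripper_width: 1.0
grip_force: 0.0
```

```bash
cat >> h.py <<'E'
def plan(n,*g,frm=None):
    s=get_state(); p,Rm=(np.array(s['ee_pos']),np.array(s['tool_rot'])) if frm is None else goal(*frm)
    print(s['time'],p,'f',s['ft_force']); print(delta(p,Rm,*goal(*g),n))
E
python3 - <<'E'
from h import *
im,d=snap('top','top1')
plan(1,.413,-.139,.15,-23.5,25); plan(4,.413,-.139,.034,-23.5,25)
E
```

```text
1.65 [ 0.3971 -0.1656  0.1558] f [-0.9621 -0.191  -0.077 ]
[[-0.0025  0.0307  0.0069 -0.0021 -0.0262  0.038 ]]
1.65 [ 0.3971 -0.1656  0.1558] f [-0.9621 -0.191  -0.077 ]
[[ 0.0109  0.0082  0.0283 -0.0005 -0.0065  0.0095]
 [ 0.0112  0.0081  0.0282 -0.0005 -0.0065  0.0095]
 [ 0.0114  0.0079  0.0282 -0.0005 -0.0065  0.0095]
 [ 0.0117  0.0078  0.0281 -0.0005 -0.0065  0.0095]]
```

View pics/top1.png

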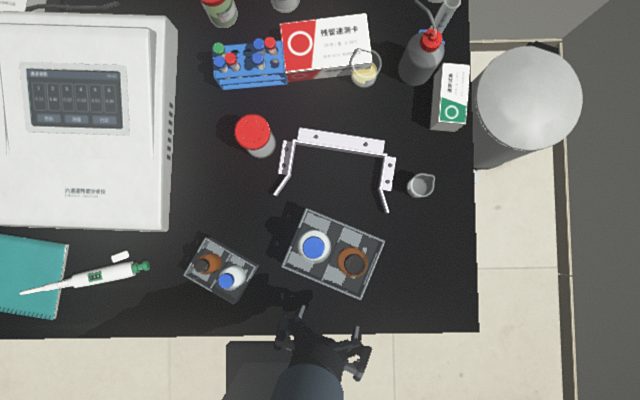

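The hand is over the near side of the crate, fingers at about (300,315) and (355,335), with the crate untouched. Next I descend behind its near wall.

Emit:
drive_tool(rows=[0.0109,0.0082,0.0283,-0.0005,-0.0065,0.0095,0.0112,0.0081,0.0282,-0.0005,-0.0065,0.0095,0.0114,0.0079,0.0282,-0.0005,-0.0065,0.0095,0.0117,0.0078,0.0281,-0.0005,-0.0065,0.0095,0,0,0,0,0,0])

```text
time: 2.28
ee_pos: [0.422, -0.1451, 0.0559]
tool_rot: [[-0.843, 0.4, 0.36], [0.369, 0.917, -0.154], [-0.392, 0.003, -0.92]]
ft_force: [-1.0, -0.6, 0.2]
gripper_width: 1.003
grip_force: 0.0
```

```bash
python3 - <<'E'
from h import *
s=get_state();print(s['tool_rot'])
f=np.array([np.cos(np.radians(-23.5)),np.sin(np.radians(-23.5))])
print('fwd gap', (np.array([.5008,-.1774])-s['ee_pos'][:2])@f-.058-.018)
plan(1,.413,-.139,.034,-23.5,25)
E
```

```text
[[-0.8431  0.3996  0.36  ]
 [ 0.3687  0.9167 -0.154 ]
 [-0.3915  0.0029 -0.9202]]
fwd gap 0.009131801565407879
2.275 [ 0.422  -0.1451  0.0559] f [-0.992  -0.5572  0.2074]
[[ 0.0184  0.0019  0.016   0.0023 -0.0341 -0.002 ]]
```

Emit:
drive_tool(rows=[0.006,0.0006,0.0053,0.0008,-0.011,0,0.006,0.0006,0.0053,0.0008,-0.011,0,0.006,0.0006,0.0053,0.0008,-0.011,0,0,0,0,0,0,0])

```text
time: 2.78
ee_pos: [0.4224, -0.1419, 0.0571]
tool_rot: [[-0.843, 0.396, 0.364], [0.366, 0.918, -0.151], [-0.394, 0.006, -0.919]]
ft_force: [-0.6, -0.3, 0.4]
gripper_width: 1.001
grip_force: 0.0
```

```bash
python3 - <<'E'
from h import *
im,d=snap('scene','sc2'); W=world('scene',d)
cv2.imwrite('pics/sc2c.png',cv2.resize(im[130:330,230:470,::-1],None,fx=3,fy=3,interpolation=cv2.INTER_CUBIC))
plan(1,.413,-.139,.034,-23.5,25)
E
```

```text
2.825 [ 0.4224 -0.1419  0.057 ] f [ 0.3446 -0.3053 -0.2208]
[[ 0.018  -0.0012  0.0172  0.0069 -0.0318  0.0002]]
```

View pics/sc2c.png

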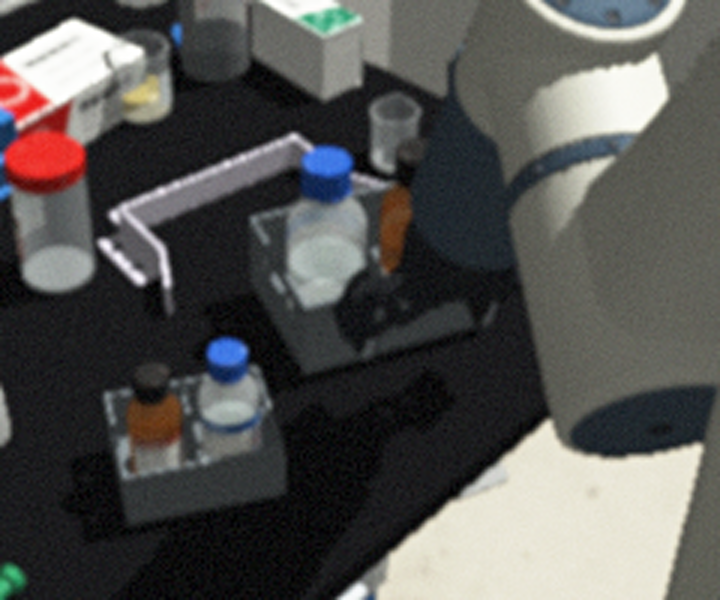

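The scene view shows the left finger behind the crate's near wall at about (370,350) in the crop; it has not gone lower. I'll check the joint ranges.

```bash
python3 - <<'E'
from h import *
s=get_state();print(s['joint_positions'],s['qd'],s['effort'])
E
```

```text
[  -0.3338   -0.0106  -62.3509   55.028   -10.438  -166.0097] [-0.1428  0.1706 -0.0671  0.0101  0.002  -0.025 ] [  0.0092 -16.2655  16.2014   1.6421   0.3      0.0045]
```

Joint 3 is at its limit (−62.4°) and joint 5 is nearly singular, so there is too much tilt this close in. I'll reduce the tilt to 13°.

Emit:
drive_tool(rows=[0,0,-0.002,0,0.044,0,0,0,-0.002,0,0.044,0,0,0,-0.002,0,0.044,0,0,0,-0.002,0,0.044,0,0,0,0,0,0,0])

```text
time: 3.45
ee_pos: [0.4232, -0.145, 0.0662]
tool_rot: [[-0.889, 0.4, 0.226], [0.388, 0.917, -0.096], [-0.245, 0.002, -0.97]]
ft_force: [-0.4, -0.2, 0.3]
gripper_width: 1.003
grip_force: 0.0
```

```bash
python3 - <<'E'
from h import *
s=get_state();print(s['joint_positions'],s['tool_rot'])
plan(4,.418,-.141,.040,-23.5,13)
E
```

```text
[   6.4341    3.4774  -43.5521   13.4207  -31.2565 -130.7816] [[-0.8885  0.3996  0.2255]
 [ 0.388   0.9167 -0.0958]
 [-0.245   0.0024 -0.9695]]
3.45 [ 0.4232 -0.145   0.0662] f [-0.3616 -0.2205  0.2785]
[[ 0.0031  0.0004  0.006   0.0005  0.0052 -0.0004]
 [ 0.0031  0.0004  0.006   0.0005  0.0052 -0.0004]
 [ 0.0031  0.0004  0.006   0.0005  0.0052 -0.0004]
 [ 0.0031  0.0004  0.006   0.0005  0.0052 -0.0004]]
```

Emit:
drive_tool(rows=[0.0031,0.0004,0.006,0.0005,0.005,-0.0004,0.0031,0.0004,0.006,0.0005,0.005,-0.0004,0.0031,0.0004,0.006,0.0005,0.005,-0.0004,0.0031,0.0004,0.006,0.0005,0.005,-0.0004,0,0,0,0,0,0])

```text
time: 4.08
ee_pos: [0.416, -0.1413, 0.0387]
tool_rot: [[-0.894, 0.398, 0.204], [0.388, 0.917, -0.09], [-0.223, -0.002, -0.975]]
ft_force: [-0.8, -0.2, 0.2]
gripper_width: 0.999
grip_force: 0.0
```

```bash
python3 - <<'E'
from h import *
s=get_state();print(s['joint_positions'])
im,d=snap('scene','sc3'); W=world('scene',d); p=W.reshape(-1,3)
# left finger points near expected left fingertip
a=np.radians(-23.5);f=np.array([np.cos(a),np.sin(a)]);y=np.array([-f[1],f[0]])
q=(p[:,:2]-s['ee_pos'][:2]); L=np.c_[q@f,q@y,p[:,2]]
m=(abs(L[:,0])<.03)&(L[:,1]>.025)&(L[:,1]<.07)&(L[:,2]>.006)&(L[:,2]<.12)
print(m.sum()); Q=L[m]; print(Q[np.argsort(Q[:,2])][:60:3])
plan(5,.4365,-.148,.040,-23.5,13)
E
```

```text
[   6.6668    6.0065  -45.9895   14.1461  -27.6004 -132.0832]
212
[[ 0.0041  0.0393  0.0062]
 [-0.0083  0.0481  0.0356]
 [-0.0112  0.0471  0.0378]
 [-0.0062  0.0543  0.0418]
 [-0.0087  0.0507  0.0428]
 [-0.0072  0.0501  0.0442]
 [-0.012   0.0499  0.0454]
 [-0.0105  0.0493  0.0467]
 [ 0.0021  0.0554  0.0468]
 [-0.0085  0.0508  0.0485]
 [-0.0086  0.0532  0.0495]
 [-0.0082  0.0507  0.0511]
 [-0.0103  0.0563  0.052 ]
 [-0.0011  0.057   0.053 ]
 [-0.0088  0.0511  0.0546]
 [-0.0101  0.0563  0.0548]
 [-0.0088  0.0557  0.0563]
 [-0.0089  0.0488  0.0568]
 [-0.0149  0.0469  0.0584]
 [-0.0159  0.0497  0.0603]]
4.125 [ 0.4164 -0.1413  0.0391] f [ 0.9971  0.549  -1.069 ]
[[-0.0042  0.0004  0.0008 -0.0002 -0.0003  0.0002]
 [-0.0042  0.0004  0.0008 -0.0002 -0.0003  0.0002]
 [-0.0042  0.0004  0.0008 -0.0002 -0.0003  0.0002]
 [-0.0042  0.0004  0.0008 -0.0002 -0.0003  0.0002]
 [-0.0042  0.0004  0.0008 -0.0002 -0.0003  0.0002]]
```

```bash
cat >> h.py <<'E'
D=np.array([.643,-.185]);DY=-10.3
def dock2w(x,y,yaw):
    a=np.radians(DY);c,s=np.cos(a),np.sin(a); return D[0]+c*x-s*y,D[1]+s*x+c*y,DY+yaw
def w2dock(x,y,yaw):
    a=np.radians(DY);c,s=np.cos(a),np.sin(a);q=np.array([x,y])-D; return c*q[0]+s*q[1],-s*q[0]+c*q[1],yaw-DY
def crate_goal(x,y,yaw,off=.070,z=.031,tilt=13):
    X,Y,a=dock2w(x,y,yaw); return (X-off*np.cos(np.radians(a)),Y-off*np.sin(np.radians(a)),z,a,tilt)
def chain(wps,**k):
    """wps: list of (n,x,y,yaw) crate poses in dock frame"""
    s=get_state(); p,Rm=np.array(s['ee_pos']),np.array(s['tool_rot'])
    for n,*w in wps:
        g=goal(*crate_goal(*w,**k)); print(np.array2string(delta(p,Rm,*g,n),separator=', ')); p,Rm=g
E
python3 - <<'E'
from h import *
print(w2dock(.5008,-.1774,-23.5))
x,y,a=w2dock(.5008,-.1774,-23.5)
fx,fy=np.cos(np.radians(a)),np.sin(np.radians(a))
chain([(2,x-.02*fx,y-.02*fy,a),(3,x-.003*fx,y-.003*fy,a)])
E
```

```text
(np.float64(-0.14126734922903386), np.float64(-0.01794814870125), -13.2)
[[ 0.    ,  0.0003,  0.0041, -0.0006, -0.0008,  0.0004],
 [ 0.    ,  0.0003,  0.0041, -0.0006, -0.0008,  0.0004]]
[[-0.0055,  0.    ,  0.0013,  0.    ,  0.    ,  0.    ],
 [-0.0055,  0.    ,  0.0013,  0.    ,  0.    ,  0.    ],
 [-0.0055,  0.    ,  0.0013,  0.    ,  0.    ,  0.    ]]
```

Emit:
drive_tool(rows=[0,0.0003,0.0041,0,0,0,0,0.0003,0.0041,0,0,0,-0.0055,0,0.0013,0,0,0,-0.0055,0,0.0013,0,0,0,-0.0055,0,0.0013,0,0,0])

```text
time: 4.75
ee_pos: [0.4348, -0.1484, 0.0314]
tool_rot: [[-0.894, 0.398, 0.205], [0.388, 0.917, -0.09], [-0.224, -0.001, -0.975]]
ft_force: [0.2, -0.6, -0.4]
gripper_width: 1.001
grip_force: 0.0
```

```bash
python3 - <<'E'
from h import *
plan(1,.4366,-.1494,.031,-23.5,13)
chain([(7,-.105,-.014,0.)])
E
```

```text
4.75 [ 0.4348 -0.1484  0.0314] f [ 0.1613 -0.5615 -0.3857]
[[-0.002  -0.0002  0.0009 -0.0007 -0.0006  0.0006]]
[[-0.0053, -0.0006,  0.0013, -0.0075, -0.0001, -0.032 ],
 [-0.0053, -0.0008,  0.0013, -0.0075, -0.0001, -0.032 ],
 [-0.0053, -0.001 ,  0.0013, -0.0075, -0.0001, -0.032 ],
 [-0.0053, -0.0011,  0.0013, -0.0075, -0.0001, -0.032 ],
 [-0.0052, -0.0013,  0.0013, -0.0075, -0.0001, -0.032 ],
 [-0.0052, -0.0015,  0.0013, -0.0075, -0.0001, -0.032 ],
 [-0.0051, -0.0017,  0.0012, -0.0075, -0.0001, -0.032 ]]
```

Emit:
drive_tool(rows=[-0.0053,-0.0006,0.0013,-0.0075,0,-0.032,-0.0053,-0.0008,0.0013,-0.0075,0,-0.032,-0.0053,-0.001,0.0013,-0.0075,0,-0.032,-0.0053,-0.0011,0.0013,-0.0075,0,-0.032])

```text
time: 5.25
ee_pos: [0.4507, -0.1597, 0.0299]
tool_rot: [[-0.938, 0.275, 0.21], [0.268, 0.961, -0.062], [-0.219, -0.002, -0.976]]
ft_force: [-8.3, 1.6, 5.8]
gripper_width: 1.001
grip_force: 3.7
```

Emit:
drive_tool(rows=[-0.0052,-0.0013,0.0013,-0.0075,0,-0.032,-0.0052,-0.0015,0.0013,-0.0075,0,-0.032,-0.0051,-0.0017,0.0012,-0.0075,0,-0.032])

```text
time: 5.62
ee_pos: [0.4651, -0.1678, 0.0297]
tool_rot: [[-0.96, 0.179, 0.215], [0.175, 0.984, -0.04], [-0.218, -0.001, -0.976]]
ft_force: [-7.8, -0.1, 5.9]
gripper_width: 1.002
grip_force: 3.9
```

```bash
cat >> h.py <<'E'
def crate(tag):
    """crate pose (dock frame) from the rim seen from above; far/side rims visible, hand masked by height"""
    im,d=snap('top',tag); W=world('top',d)
    m=(W[...,2]>.072)&(W[...,2]<.084)&(d>0)&(W[...,0]>.42)&(W[...,0]<.75)&(W[...,1]>-.32)&(W[...,1]<-.06)
    r=cv2.minAreaRect(W[m][:,:2].astype(np.float32)); return im,W[m][:,:2],r
E
python3 - <<'E'
from h import *
im,p,r=crate('top4'); print(len(p),r)
cv2.imwrite('pics/top4c.png',cv2.resize(im[110:310,250:450,::-1],None,fx=3,fy=3,interpolation=cv2.INTER_CUBIC))
s=get_state();print(s['ee_pos'],s['ft_force'],s['joint_positions'])
plan(1,*crate_goal(-.105,-.014,0.))
E
```

```text
867 ((0.5847249031066895, -0.16979104280471802), (0.30509424209594727, 0.18670406937599182), 7.862781524658203)
[ 0.4661 -0.168   0.0298] [-2.4039  0.22   -0.3459] [  -0.0815   12.8896  -35.3881    4.5931  -29.3164 -103.8931]
5.675 [ 0.4661 -0.168   0.0298] f [-2.4039  0.22   -0.3459]
[[-0.0023  0.0009 -0.0007 -0.0003 -0.0056  0.0015]]
```

View pics/top4c.png

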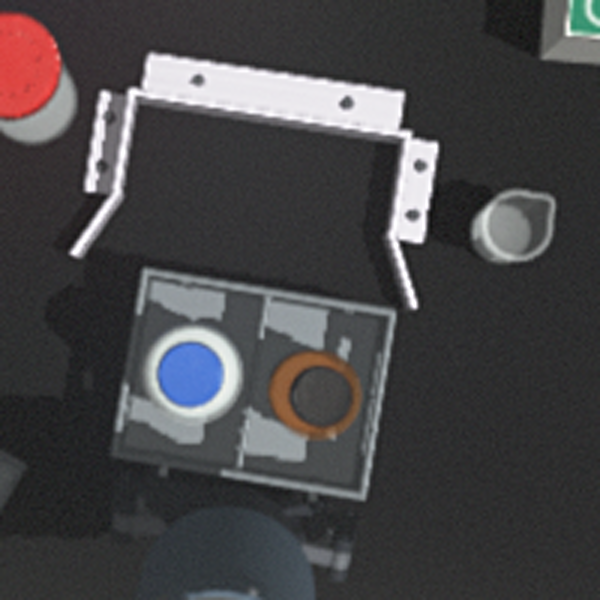

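The crop shows the crate now nearly square to the dock (rim corners (148,270), (397,312), (365,498), (113,455)), somewhat to the right of its mouth.

```bash
cat >> h.py <<'E'
def corners(c,u0,v0,k=3):
    P=np.array([pix(u0+u/k,v0+v/k,.078)[:2] for u,v in c]) # BL-far-left, far-right, near-right, near-left
    y=(P[0]-P[1])+(P[3]-P[2]); c=P.mean(0); print(np.linalg.norm(P[0]-P[1]),np.linalg.norm(P[1]-P[2]))
    r=w2dock(*c,np.degrees(np.arctan2(y[1],y[0]))-90); print('crate in dock',np.array(r)); return r
E
python3 - <<'E'
from h import *
corners([(148,270),(397,312),(365,498),(113,455)],250,110)
s=get_state();t=s['tool_rot'];a=np.degrees(np.arctan2(t[1][1],t[0][1]))-90
print('tcp in dock',np.array(w2dock(*s['ee_pos'][:2],a)))
chain([(7,-.065,-.005,3.),(8,-.020,0,0.)])
E
```

```text
0.15256102475693972 0.1133897554231961
crate in dock [-0.1122 -0.0169 -0.261 ]
tcp in dock [-0.1771 -0.0149  0.0827]
[[-0.0059,  0.0009,  0.0012, -0.0017, -0.0008, -0.0071],
 [-0.0059,  0.0008,  0.0012, -0.0017, -0.0008, -0.0071],
 [-0.0059,  0.0008,  0.0012, -0.0017, -0.0008, -0.0071],
 [-0.0059,  0.0008,  0.0012, -0.0017, -0.0008, -0.0071],
 [-0.0059,  0.0007,  0.0012, -0.0017, -0.0008, -0.0071],
 [-0.0059,  0.0007,  0.0012, -0.0017, -0.0008, -0.0071],
 [-0.0059,  0.0006,  0.0012, -0.0017, -0.0008, -0.0071]]
[[-0.0055,  0.0008,  0.0013,  0.0015,  0.    ,  0.0064],
 [-0.0055,  0.0008,  0.0013,  0.0015,  0.    ,  0.0064],
 [-0.0055,  0.0009,  0.0013,  0.0015,  0.    ,  0.0064],
 [-0.0055,  0.0009,  0.0013,  0.0015,  0.    ,  0.0064],
 [-0.0055,  0.0009,  0.0013,  0.0015,  0.    ,  0.0064],
 [-0.0055,  0.001 ,  0.0013,  0.0015,  0.    ,  0.0064],
 [-0.0055,  0.001 ,  0.0013,  0.0015,  0.    ,  0.0064],
 [-0.0055,  0.001 ,  0.0013,  0.0015,  0.    ,  0.0064]]
```

Emit:
drive_tool(rows=[-0.0059,0.0014,0.0012,-0.002,0,-0.009,-0.0059,0.0014,0.0012,-0.002,0,-0.009,-0.0059,0.0014,0.0012,-0.002,0,-0.009,-0.0059,0.0014,0.0012,-0.002,0,-0.009])

```text
time: 6.18
ee_pos: [0.492, -0.1659, 0.0308]
tool_rot: [[-0.965, 0.142, 0.22], [0.139, 0.99, -0.032], [-0.222, -0.0, -0.975]]
ft_force: [-2.8, -1.4, -1.4]
gripper_width: 0.996
grip_force: 1.7
```

Emit:
drive_tool(rows=[-0.0059,0.0014,0.0012,-0.002,0,-0.009,-0.0059,0.0014,0.0012,-0.002,0,-0.009])

```text
time: 6.42
ee_pos: [0.505, -0.1647, 0.0315]
tool_rot: [[-0.967, 0.123, 0.222], [0.12, 0.992, -0.028], [-0.224, -0.0, -0.975]]
ft_force: [-4.0, -2.2, -1.8]
gripper_width: 1.004
grip_force: 1.7
```

```bash
python3 - <<'E'
from h import *
im,p,r=crate('top5')
cv2.imwrite('pics/top5c.png',cv2.resize(im[110:310,250:450,::-1],None,fx=3,fy=3,interpolation=cv2.INTER_CUBIC))
s=get_state();t=s['tool_rot'];a=np.degrees(np.arctan2(t[1][1],t[0][1]))-90
print('tcp in dock',np.array(w2dock(*s['ee_pos'][:2],a)),s['ee_pos'][2])
E
```

```text
tcp in dock [-0.1383 -0.0045  3.2665] 0.03184915668982258
```

View pics/top5c.png

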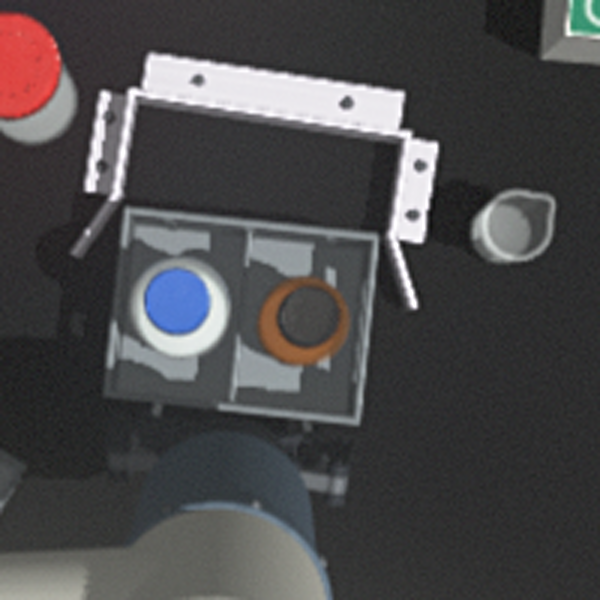

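The crate is in the mouth; its rim corners are (126,208), (377,236), (359,424) and (106,398), turned slightly counter-clockwise.

```bash
python3 - <<'E'
from h import *
x,y,a=corners([(126,208),(377,236),(359,424),(106,398)],250,110)
off=.070
s=get_state();t=s['tool_rot'];b=np.degrees(np.arctan2(t[1][1],t[0][1]))-90
print(w2dock(*s['ee_pos'][:2],b))
chain([(4,-.045,.002,1.5),(5,-.015,0.002,0.)])
E
```

```text
0.15301862794555585 0.11398685285290053
crate in dock [-0.0735 -0.0022  3.2097]
(np.float64(-0.13832501862301383), np.float64(-0.004456694224702733), np.float64(3.2664521609204975))
[[-0.0057,  0.0008,  0.0015,  0.0016, -0.    ,  0.0075],
 [-0.0057,  0.0009,  0.0015,  0.0016, -0.    ,  0.0075],
 [-0.0057,  0.0009,  0.0015,  0.0016, -0.    ,  0.0075],
 [-0.0057,  0.001 ,  0.0015,  0.0016, -0.    ,  0.0075]]
[[-0.0058,  0.0002,  0.0014,  0.0012,  0.    ,  0.0051],
 [-0.0058,  0.0002,  0.0014,  0.0012,  0.    ,  0.0051],
 [-0.0058,  0.0003,  0.0013,  0.0012,  0.    ,  0.0051],
 [-0.0058,  0.0003,  0.0013,  0.0012,  0.    ,  0.0051],
 [-0.0058,  0.0003,  0.0013,  0.0012,  0.    ,  0.0051]]
```

Emit:
drive_tool(rows=[-0.0057,0.0009,0.0014,0.0016,0,0.0075,-0.0057,0.0009,0.0014,0.0016,0,0.0075,-0.0057,0.0009,0.0014,0.0016,0,0.0075,-0.0057,0.0009,0.0014,0.0016,0,0.0075])

```text
time: 6.98
ee_pos: [0.5288, -0.1643, 0.0312]
tool_rot: [[-0.963, 0.155, 0.221], [0.151, 0.988, -0.034], [-0.224, 0.0, -0.975]]
ft_force: [-4.0, 0.7, -1.8]
gripper_width: 1.002
grip_force: 2.0
```

Emit:
drive_tool(rows=[-0.0058,0.0003,0.0013,0.0012,0,0.0051,-0.0058,0.0003,0.0013,0.0012,0,0.0051,-0.0058,0.0003,0.0013,0.0012,0,0.0051,-0.0058,0.0003,0.0013,0.0012,0,0.0051])

```text
time: 7.48
ee_pos: [0.5525, -0.1671, 0.0314]
tool_rot: [[-0.96, 0.175, 0.22], [0.171, 0.984, -0.039], [-0.224, 0.0, -0.975]]
ft_force: [-3.5, 1.3, -1.5]
gripper_width: 0.998
grip_force: 2.0
```

```bash
python3 - <<'E'
from h import *
im,p,r=crate('top6')
cv2.imwrite('pics/top6c.png',cv2.resize(im[110:310,250:450,::-1],None,fx=3,fy=3,interpolation=cv2.INTER_CUBIC))
s=get_state();t=s['tool_rot'];a=np.degrees(np.arctan2(t[1][1],t[0][1]))-90
print('tcp in dock',np.array(w2dock(*s['ee_pos'][:2],a)),s['ee_pos'][2],s['ft_force'])
chain([(8,0.001,0.001,0)],off=.065)
E
```

```text
tcp in dock [-0.0913  0.0015  0.2077] 0.03162341094601906 [-2.1556  0.1923 -1.4947]
[[-0.0033, -0.0001,  0.0008,  0.0001, -0.    ,  0.0004],
 [-0.0033, -0.0001,  0.0008,  0.0001, -0.    ,  0.0004],
 [-0.0033, -0.0001,  0.0008,  0.0001, -0.    ,  0.0004],
 [-0.0033, -0.0001,  0.0008,  0.0001, -0.    ,  0.0004],
 [-0.0033, -0.0001,  0.0008,  0.0001, -0.    ,  0.0004],
 [-0.0033, -0.0001,  0.0008,  0.0001, -0.    ,  0.0004],
 [-0.0033, -0.0001,  0.0008,  0.0001, -0.    ,  0.0004],
 [-0.0033, -0.0001,  0.0008,  0.0001, -0.    ,  0.0004]]
```

View pics/top6c.png

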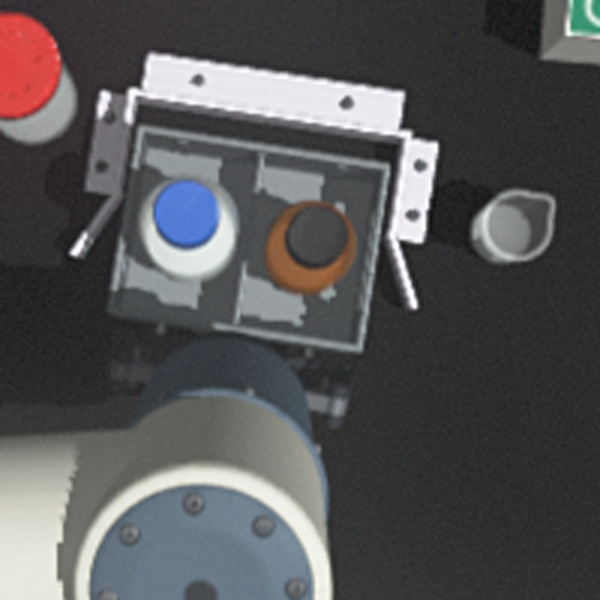

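The crate is in between the rails, square (corners (140,128), (388,165)), with roughly 26 mm to go. I'll push slowly and watch the force.

Emit:
drive_tool(rows=[-0.0033,0,0.0008,0,0,0,-0.0033,0,0.0008,0,0,0,-0.0033,0,0.0008,0,0,0,-0.0033,0,0.0008,0,0,0])

```text
time: 8.02
ee_pos: [0.5656, -0.1695, 0.0312]
tool_rot: [[-0.96, 0.175, 0.22], [0.171, 0.985, -0.039], [-0.224, 0.0, -0.975]]
ft_force: [-3.2, 1.0, -1.7]
gripper_width: 0.998
grip_force: 2.0
```

Emit:
drive_tool(rows=[-0.0025,0,0.0006,0,0,0,-0.0025,0,0.0006,0,0,0,-0.002,0,0.0005,0,0,0])

```text
time: 8.4
ee_pos: [0.5726, -0.1707, 0.0311]
tool_rot: [[-0.96, 0.175, 0.22], [0.171, 0.985, -0.039], [-0.224, -0.0, -0.975]]
ft_force: [-3.3, 1.3, -1.0]
gripper_width: 1.002
grip_force: 2.0
```

Emit:
drive_tool(rows=[-0.0015,0,0.0004,0,0,0,-0.001,0,0.0003,0,0,0])

```text
time: 8.65
ee_pos: [0.5751, -0.1711, 0.031]
tool_rot: [[-0.96, 0.175, 0.22], [0.171, 0.985, -0.039], [-0.224, 0.0, -0.975]]
ft_force: [-4.2, 0.9, -1.0]
gripper_width: 1.002
grip_force: 2.0
```

Emit:
drive_tool(rows=[-0.001,0,0.0003,0,0,0,-0.001,0,0.0003,0,0,0])

```text
time: 8.9
ee_pos: [0.5771, -0.1715, 0.0308]
tool_rot: [[-0.96, 0.175, 0.22], [0.171, 0.985, -0.039], [-0.224, 0.0, -0.975]]
ft_force: [-4.6, 1.0, -1.3]
gripper_width: 0.999
grip_force: 2.0
```

Emit:
drive_tool(rows=[-0.001,0,0.0003,0,0,0,-0.001,0,0.0003,0,0,0])

```text
time: 9.15
ee_pos: [0.5782, -0.1718, 0.0302]
tool_rot: [[-0.96, 0.175, 0.218], [0.171, 0.985, -0.039], [-0.222, -0.0, -0.975]]
ft_force: [-7.1, 0.8, -0.7]
gripper_width: 0.996
grip_force: 3.6
```

Emit:
drive_tool(rows=[-0.001,0,0.0003,0,0,0,-0.001,0,0.0003,0,0,0])

```text
time: 9.4
ee_pos: [0.5784, -0.172, 0.0297]
tool_rot: [[-0.961, 0.175, 0.215], [0.171, 0.985, -0.039], [-0.218, -0.0, -0.976]]
ft_force: [-14.6, 5.0, 7.8]
gripper_width: 1.001
grip_force: 7.9
```

```bash
python3 - <<'E'
from h import *
im,p,r=crate('top7')
cv2.imwrite('pics/top7c.png',cv2.resize(im[110:260,270:410,::-1],None,fx=4,fy=4,interpolation=cv2.INTER_CUBIC))
s=get_state();t=s['tool_rot'];a=np.degrees(np.arctan2(t[1][1],t[0][1]))-90
print('tcp in dock',np.array(w2dock(*s['ee_pos'][:2],a)),s['ft_force'])
E
```

```text
tcp in dock [-0.066   0.0012  0.2038] [-13.1799   3.9263   5.979 ]
```

View pics/top7c.png

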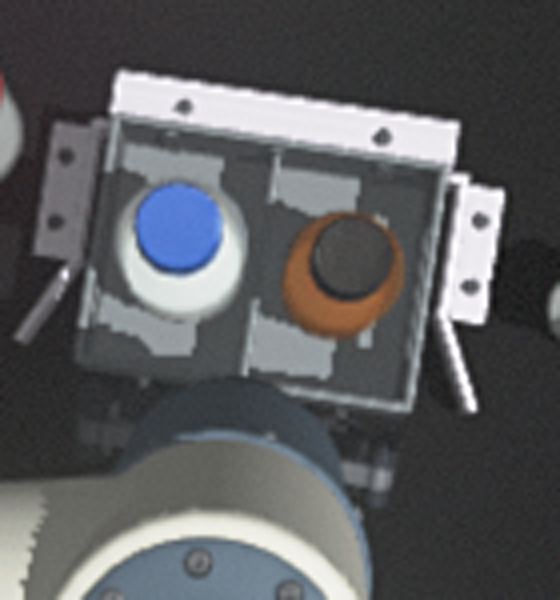

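The far rim (115,118)–(447,167) lies parallel to the stop and against it, and the force has risen to about 14 N with the tool stalled. I'll give it one gentle squeeze to seat it, then back off.

Emit:
drive_tool(rows=[-0.0015,0,0.0003,0,0,0,0,0,0,0,0,0])

```text
time: 9.7
ee_pos: [0.5784, -0.172, 0.0297]
tool_rot: [[-0.961, 0.175, 0.212], [0.171, 0.984, -0.038], [-0.216, -0.001, -0.976]]
ft_force: [-18.2, 6.5, 10.3]
gripper_width: 1.0
grip_force: 9.6
```

Emit:
drive_tool(rows=[0.003,0,-0.0007,0,0,0,0.01,0,-0.002,0,0,0,0.02,0,-0.0045,0,0,0,0.025,0,-0.01,0,0,0,0.01,0,-0.04,0,0,0])

```text
time: 10.32
ee_pos: [0.5038, -0.1584, 0.0706]
tool_rot: [[-0.96, 0.175, 0.219], [0.17, 0.985, -0.039], [-0.223, -0.0, -0.975]]
ft_force: [1.1, -0.2, 1.0]
gripper_width: 0.999
grip_force: 0.0
```

Emit:
drive_tool(rows=[0,0,-0.05,0,0,0,0,0,-0.05,0,0,0,0,-0.03,-0.04,0,0,0,0,-0.05,0,0,0,0,0,-0.05,0,0,0,0])

```text
time: 10.95
ee_pos: [0.4527, -0.2828, 0.2103]
tool_rot: [[-0.958, 0.174, 0.227], [0.169, 0.985, -0.042], [-0.231, -0.001, -0.973]]
ft_force: [0.3, 0.2, -0.1]
gripper_width: 1.004
grip_force: 0.0
```

Emit:
drive_tool(rows=[0,0,0,0,0,0,0,0,0,0,0,0])

```text
time: 11.2
ee_pos: [0.4519, -0.2814, 0.2084]
tool_rot: [[-0.959, 0.176, 0.223], [0.171, 0.984, -0.04], [-0.226, -0.0, -0.974]]
ft_force: [-0.2, 0.4, 0.8]
gripper_width: 1.002
grip_force: 0.0
```

```bash
python3 - <<'E'
from h import *
im,p,r=crate('top8'); W=world('top',np.load('pics/top8.npy'))
cv2.imwrite('pics/top8c.png',cv2.resize(im[105:255,240:440,::-1],None,fx=4,fy=4,interpolation=cv2.INTER_CUBIC))
q=p[(abs(np.array([w2dock(*a,0)[1] for a in p]))<.1)&(abs(np.array([w2dock(*a,0)[0] for a in p]))<.08)]
r=cv2.minAreaRect(q.astype(np.float32)); print(r, w2dock(*r[0],0))
print(get_state()['ee_pos'],get_state()['ft_force'])
E
```

```text
((0.643643319606781, -0.18354079127311707), (0.15593577921390533, 0.11633366346359253), 80.09264373779297) (np.float64(0.00037204278303732855), np.float64(0.0015507206043223888), 10.3)
[ 0.4519 -0.2809  0.2083] [ 1.1156 -0.1757  0.3233]
```

View pics/top8c.png

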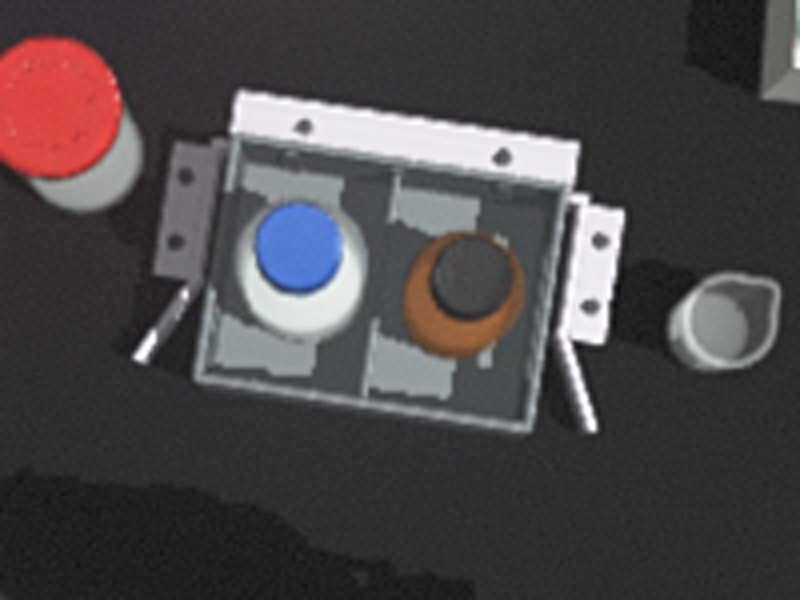

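The crate (corners (235,138), (575,188), (528,430), (198,380)) is home: it measures within 0.4 mm in x, 1.6 mm in y and about 0.4° of the dock's axes. The jar and beaker are undisturbed and the hand is clear.

```bash
python3 -c "from cell import *; print(finish_job())"
```

```text
the job is handed in; nothing more can be done
None
```

The crate is home in the dock: square between the rails, flush against the back stop, with the jar and beaker untouched and the hand clear. The job was handed in at about 11 s.

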